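Lay out the blender's blade refit on the tray

TASK

Lay out the blender's clean parts and tools on the wooden tray for the gasket change, left and right being as the robot sees them along the tray's long side: stand the black locking collar in the middle of the tray and set the blade unit on top of it, blades up, with its hub down inside the ring. Lay the aluminium spanner to the right of the collar and the hex key to its left, each halfway between the collar and the rim on that side, level with the collar and pointing straight away from the robot (parallel to the tray's short sides), and stand the jar of spare gaskets directly behind the collar, halfway to the far rim. Leave the filler cap, the mug and the teaspoon where they are.

Things in the scene. Friction and masses are not known exactly. Their poses are not given: they have to be found in the camera images.
- tray_floor (a point): Floor centre of the fixed brown wooden tray, 310 mm (y) x 260 mm (x) outside, 298 x 248 inside; floor 8 mm above the counter, rim 10 mm higher, dark end handles to 30 mm. x points away from the robot along the short sides, y left along the long ones, z up; turned up to 0.22 rad. Places here (x, y in mm): collar with blade unit 0, 0; spanner middle 0, -88; hex key middle 0, +88; jar +76, 0.
- collar_center (a point): Centre (half-way up) of the locking collar, a black plastic ring with a ribbed outside, standing on the grey drying mat (its top 4 mm above the counter). Outside diameter 54 mm, hole 42 mm right through, 24 mm high, z up. Take it across its outside.
- blade_center (a point): Centre (half-way up) of the blade unit, 48 mm high, upright (z up) on the drying mat. From below: black hub tapering from 33 mm diameter to 25 at the foot, 18 mm high; white flange, 64 mm diameter, 18 to 28 mm above the foot; four short steel blades within 24 mm of the axis. Take it by the flange. On the collar the hub hangs in the hole, its foot 6 mm above the tray floor.
- spanner_center (a point): Middle of the short aluminium spanner lying flat on the drying mat (this point is at half its thickness). 115 mm long along its x axis, open jaw at the +x end, ring at the -x end (heads 26 mm wide), straight shank 13 mm wide (y) and 7 mm thick, 60 mm of it free between the heads.
- hexkey_center (a point): Middle of the long arm of the L-shaped steel hex key lying flat on the drying mat (this point is at half its thickness). 8 mm thick; long arm 100 mm along its x axis, short arm reaching 34 mm from there towards +y at the +x end.
- jar_center (a point): Centre (half-way up) of the small clear jar of dark gaskets with an orange twist cap, standing on the drying mat (z up). 48 mm in diameter (cap 49 mm), 56 mm high, cap the top 15 mm.
- fillercap_center (a point): Bystander: centre of the blender's filler cap, a smoky clear plastic stub standing among the parts on the drying mat, 56 mm in diameter at its foot, 33 mm high. Stays where it is.
- mug: Bystander: white ceramic mug behind the gap between tray and mat, 80 mm in diameter, 86 mm high, handle on its +y side; origin at the centre of its underside. Stays where it is.
- teaspoon: Bystander: steel teaspoon, 130 mm long along x, lying between tray and mat near the robot; origin under its middle. Stays where it is.

How it is judged:
By the outcome, as a careful person would: the job done as asked, in the order asked, and still so for the second after the job is handed in, with the robot touching nothing.
It also fails if it takes over 128 s, if anything falls off the work surface, if the arm or the gripper's body presses on something with over 40 N, if the wrist force passes 120 N, or if a joint passes its speed limit or range.

ROBOT

A 6-joint arm with a two-finger parallel gripper is mounted at the origin on the work surface. World frame = base frame: x ahead of the robot, y to its left, z up, the work surface at z = 0. Lengths are in m, angles in degrees, forces in N, time in s.
With the tool pointing down it reaches from about 0.35 to 0.95 m from the base axis. Payload 17.4 kg.
Tool frame: the origin (TCP) lies at the very end of the fingers, on their centre line; the grasp point (between the pads) lies 19 mm behind it; z points along the fingers, y is the direction in which the jaws open and shut (so a half turn about z gives the same grasp; the last joint's range is limited). The gripper opens to 93 mm and grips with 3 to 60 N. Pads are 15 mm wide; open, the fingers measure 128 mm over their backs; the gripper's body (75 mm by 188 mm) begins 65 mm behind the grasp point.
Start: joints at [74.209, 6.646, 82.598, -0, 90.757, -2.166], TCP at [0.159, 0.656, 0.219] pointing down, gripper open.
Joint ranges: [-162.19, 162.19], [-47.58, 125.68], [4.15, 143.07], [-65.23, 245.23], [0.69, 171.88], [-170.13, 170.13]. Speed limits (degrees/s): [108.29, 108.29, 127.2, 180, 180, 180].

INTERFACE

Orientations are given as a 3x3 rotation matrix whose columns are the frame's x, y, z axes.
In Python, from cell import sensors, imaging, manip gives the robot as it stands.
- The arm moves only by the tool send_rows, never from a script. Its argument "plan" is a list of rows, each an object of numbers: "ax", "ay", "az": the turn, a rotation vector about the world's x, y, z in degrees; "x", "y", "z": the shift along the world's x, y, z in m; "gripper": the closure in counts, from 0 (fully open) to 255 (shut). In form: [{"ax": .., "ay": .., "az": .., "x": .., "y": .., "z": .., "gripper": ..}, ...]. A call has 1 to 8 rows; each row is the pose to reach, as a shift and turn from the pose commanded when the call began; what a row does not reach only later rows make up. A row lasts 1/12 s, in which the tool goes at most 41.7 mm and 7.16 degrees, less where a joint would pass 70% of its speed; a pose out of reach is approached as far as the arm can. A call with a gripper value outside its range is refused whole. The fingers move at their own pace and stop on an object; "force" is the grip in N (left out, the last holds). Time passes only in rows, so rows that repeat a pose let the fingers close. It gives the time, the measured TCP pose, the force and the opening at its end, in the units of the state.
- sensors.state(): the state, without advancing time (a new reading comes with each control period).
- imaging.camera(name): name is "side" or "top"; returns the picture (420x560x3 uint8, red, green, blue); there is no depth.
- imaging.calibration(name): a dict with "vfov" (degrees; the focal length in pixels is half the picture's height over the tangent of half this angle, whatever the lens; pixels are square), "cx", "cy" (the principal point, pixels), "origin" and "orientation" of the camera in the world. Camera axes: x right, y down, z forward; pixel columns grow to the right and rows downward; lengths in m; the calibration is good to about 2 mm. A picture is of the moment at which its call begins. calibration takes no time and is no camera call.
- manip.job_done(): hands the job in, once; it reports no verdict.
The state is a dict: "time_s": time; "joints": joint angles; "qd": joint speeds; "effort": joint torques, N m; "eef_pos": TCP position; "ee_rot": TCP orientation; "wrist_force": force on the tool from outside, world axes, zero at the start; "torque": the same for the moment, N m; "opening": finger opening in m.
Only numpy, scipy, OpenCV 4.12 (cv2) and the standard library are available. Lean on these libraries where they do the work, as an engineer would, in place of code of your own. Each camera call takes 0.05 s, during which the arm holds its last target. There are 200 camera calls.

## Working session

There is one attempt and no reset: what is moved stays moved. The work goes in short steps, Python scripts to look and compute and a tool call to move; the robot and the scene stay as the last step left them, time stands still between calls to the robot, and variables do not carry over. Pictures are saved under pics/ and viewed, about 12 in all and at most 16, crops included, and the job is handed in when it is done.

Besides the shell and the picture viewer there is one more tool, called after "Request:" in YAML: its name, and indented under it one key for each argument. send_rows: Moves the arm, as the interface text tells. Its arguments: {"type":"object","properties":{"plan":{"type":"array","items":{"type":"object","properties":{"ax":{"type":"number"},"ay":{"type":"number"},"az":{"type":"number"},"x":{"type":"number"},"y":{"type":"number"},"z":{"type":"number"},"gripper":{"type":"number"}}}},"force":{"type":"number"}},"required":["plan"]}

```bash
mkdir -p pics; ls; python3 - <<'E'
from cell import sensors, imaging
import cv2,numpy as np
np.set_printoptions(precision=4,suppress=True)
for n in("top","side"):
    im=imaging.camera(n); cv2.imwrite(f"pics/{n}0.png",im[:,:,::-1]); print(n,imaging.calibration(n))
s=sensors.state();print(s)
E
```

```text
pics
top {'vfov': 55.75803553548386, 'cx': 273.83771416575786, 'cy': 202.57113280737988, 'origin': array([ 0.394 , -0.002 ,  0.8392]), 'orientation': array([[ 0.1443, -0.9664,  0.2125],
       [-0.9895, -0.1422,  0.025 ],
       [ 0.0061, -0.2139, -0.9768]])}
side {'vfov': 42.05070991295461, 'cx': 282.19070255329814, 'cy': 206.85677958276932, 'origin': array([ 0.126 , -1.0828,  0.7903]), 'orientation': array([[ 0.9252, -0.1997,  0.3227],
       [-0.3795, -0.4892,  0.7852],
       [ 0.001 , -0.849 , -0.5285]])}
{'time_s': 0.1, 'joints': array([74.2084,  6.6712, 82.6305, -0.0007, 90.7559, -2.1691]), 'qd': array([-0.0066, -0.0905, -0.0849,  0.0113,  0.0853, -0.0584]), 'effort': array([  0.0009, -72.2902, -62.3865,   0.0781,   0.0228,  -0.    ]), 'eef_pos': array([0.159 , 0.6558, 0.218 ]), 'ee_rot': array([[-0.9719,  0.2355, -0.0003],
       [ 0.2355,  0.9719, -0.001 ],
       [ 0.    , -0.001 , -1.    ]]), 'wrist_force': array([-0.0818, -0.317 , -0.5919]), 'torque': array([ 0.0067, -0.0152,  0.0626]), 'opening': 0.0929543624153318}
```

View pics/top0.png

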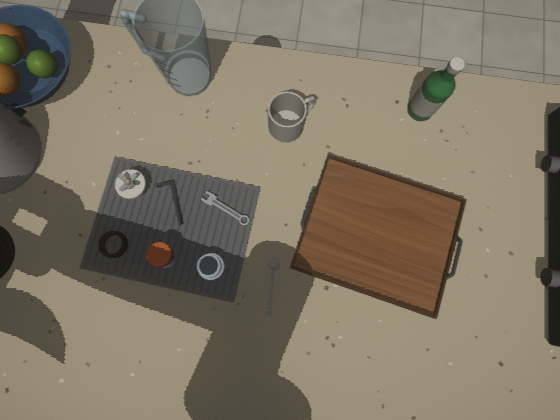

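View pics/side0.png

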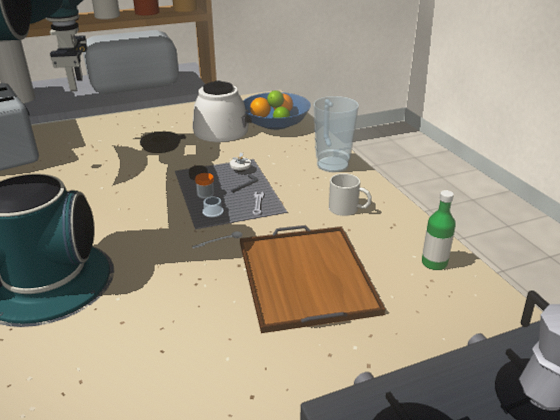

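The top view shows the mat at left: blade unit (130,183), hex key (173,200), spanner (225,207), collar (113,244), jar (160,254), filler cap (210,266). The tray is at (380,235), the mug at (287,117) and the spoon at (272,285). The side view agrees. Next I'll look closer, with a masked measurement of the tray.

```bash
cat > h.py <<'E'
import numpy as np,cv2
from cell import sensors,imaging
np.set_printoptions(precision=4,suppress=True)
def K(n):
    c=imaging.calibration(n);return c,210/np.tan(np.radians(c['vfov']/2))
def ground(n,px,z):
    c,f=K(n);px=np.atleast_2d(px).astype(float)
    d=np.c_[(px[:,0]-c['cx'])/f,(px[:,1]-c['cy'])/f,np.ones(len(px))]@np.array(c['orientation']).T
    return c['origin']+d*((z-c['origin'][2])/d[:,2])[:,None]
def proj(n,P):
    c,f=K(n);q=(np.atleast_2d(P)-c['origin'])@np.array(c['orientation'])
    return np.c_[q[:,0]/q[:,2]*f+c['cx'],q[:,1]/q[:,2]*f+c['cy']]
def crop(n,im,x0,y0,w,h,s,g,name):
    c=np.clip((im[y0:y0+h,x0:x0+w,::-1]/255.)**g*255,0,255).astype(np.uint8)
    cv2.imwrite(name,cv2.resize(c,None,fx=s,fy=s,interpolation=cv2.INTER_CUBIC))
E
python3 - <<'E'
from h import *
im=cv2.imread("pics/top0.png")[:,:,::-1]
crop("top",im,78,150,190,150,4,.5,"pics/mat.png")
sd=cv2.imread("pics/side0.png")[:,:,::-1]
crop("side",sd,170,145,125,90,6,.5,"pics/mats.png")
hsv=cv2.cvtColor(np.ascontiguousarray(im),cv2.COLOR_RGB2HSV)
print(hsv[235,380],hsv[130,350],hsv[300,350])
m=((hsv[:,:,1]>140)&(hsv[:,:,0]<25)).astype(np.uint8);m[:,:285]=0;m[:140]=0;m[325:]=0;m[:,480:]=0
cs,_=cv2.findContours(m,cv2.RETR_EXTERNAL,cv2.CHAIN_APPROX_NONE)
c=max(cs,key=cv2.contourArea);print(cv2.boundingRect(c))
for z in(.008,.018):
    g=ground("top",c[:,0],z)[:,:2];r=cv2.minAreaRect((g*1000).astype(np.float32));print(z,r)
E
```

```text
[ 14 139 117] [ 21  56 163] [ 21  58 159]
(386, 239, 11, 9)
0.008 ((522.8200073242188, -237.911376953125), (14.466371536254883, 21.10680389404297), 37.230987548828125)
0.018 ((521.2702026367188, -235.07308959960938), (14.292317390441895, 20.85284996032715), 37.23104476928711)
```

View pics/mat.png

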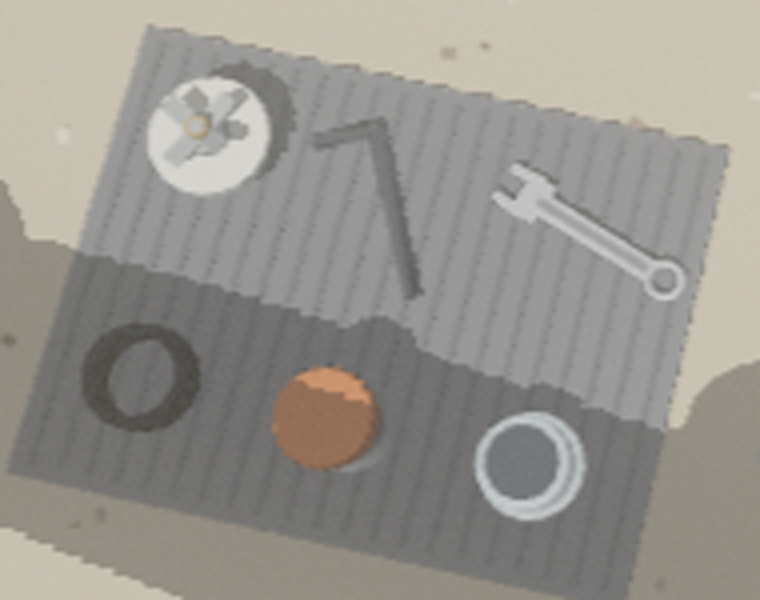

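View pics/mats.png

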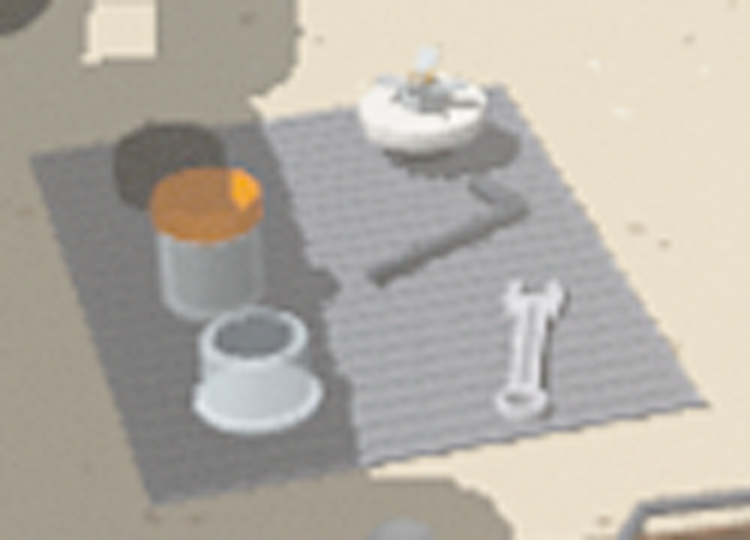

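The crop clearly shows the blade flange at about (130,184) px, hex key arm from (174,181) to (182,223) with the short arm towards (157,185), and spanner jaw (207,197) and ring (244,220). The collar is near (113,244), the jar cap (159,254) and the filler cap (210,266). Next I'll measure with masks.

```bash
cat > meas.py <<'E'
from h import *
im=cv2.imread("pics/top0.png")[:,:,::-1].copy()
hsv=cv2.cvtColor(im,cv2.COLOR_RGB2HSV).astype(int);H,S,V=hsv[:,:,0],hsv[:,:,1],hsv[:,:,2]
def blob(m,x0,y0,x1,y1):
    w=np.zeros(m.shape,np.uint8);w[y0:y1,x0:x1]=m[y0:y1,x0:x1]
    w=cv2.resize(w*255,None,fx=4,fy=4,interpolation=cv2.INTER_LINEAR)
    cs,_=cv2.findContours((w>127).astype(np.uint8),0,cv2.CHAIN_APPROX_NONE)
    return (max(cs,key=cv2.contourArea)[:,0]-1.5)/4
for p in[(130,190),(113,238),(103,244),(175,195),(180,215),(230,210),(160,256),(100,200),(120,260),(200,190),(345,200),(420,280)]: print(p,hsv[p[1],p[0]],end=' ')
print()
def mid(n,m,box,z):
    c=cv2.convexHull(blob(m,*box).astype(np.float32))
    M=cv2.moments(c);q=[M['m10']/M['m00'],M['m01']/M['m00']]
    g=ground("top",c[:,0],z);r=cv2.minEnclosingCircle((g[:,:2]*1000).astype(np.float32))
    print(n,np.array(q),ground("top",[q],z)[0],'encl',r)
mid('blade',V>115,(112,165,149,202),.027)
mid('collar',V<36,(95,225,132,262),.016)
mid('jar',(S>110)&(H<20),(140,235,180,275),.0525)
def rect(n,m,box,z):
    c=blob(m,*box);g=ground("top",c,z)[:,:2]
    print(n,cv2.minAreaRect((g*1000).astype(np.float32)));return g
rect('spanner',V>105,(196,186,252,232),.009)
rect('hex',V<62,(150,172,188,228),.009)
t=(S>90)&(H<22); 
for z in(.008,.018): rect('tray',t,(285,145,475,325),z)
E
python3 meas.py
```

```text
(130, 190) [ 23  18 180] (113, 238) [30  5 52] (103, 244) [18 46 28] (175, 195) [45  9 56] (180, 215) [20 19 41] (230, 210) [ 60   2 114] (160, 256) [ 10 168  85] (100, 200) [ 21  43 125] (120, 260) [15 10 52] (200, 190) [10  8 94] (345, 200) [ 13 131 117] (420, 280) [ 13 136 118] 
blade [129.504  183.5203] [0.5671 0.3263 0.027 ] encl ((567.293212890625, 326.04827880859375), 33.22780990600586)
collar [112.8726 243.9279] [0.4378 0.3361 0.016 ] encl ((438.7759704589844, 335.8149108886719), 31.569894790649414)
jar [158.8892 254.1458] [0.4293 0.2271 0.0525] encl ((429.6271057128906, 227.2784423828125), 26.862024307250977)
spanner ((546.1376953125, 120.23661804199219), (115.51051330566406, 26.676177978515625), 65.24774932861328)
hex ((548.406494140625, 227.55426025390625), (105.1675033569336, 27.895654678344727), 33.679222106933594)
tray ((543.5696411132812, -211.12127685546875), (314.8358154296875, 264.83795166015625), 79.18785858154297)
tray ((541.770263671875, -208.60523986816406), (311.0481872558594, 261.65179443359375), 79.1878433227539)
```

```bash
cat >> meas.py <<'E'
print('----')
g=ground("top",blob(V<62,150,172,188,228),.008)[:,:2]*1000
lo=g[(g[:,0]<565)]
vx,vy,x0,y0=cv2.fitLine(lo[lo[:,0]>515].astype(np.float32),cv2.DIST_L2,0,.01,.01).ravel()
d=np.array([vx,vy]);d*=np.sign(d[0]);o=np.array([x0,y0]);s=(g-o)@d
near=np.abs((g-o)@[-d[1],d[0]])<6
print('hex yaw',np.degrees(np.arctan2(d[1],d[0])),'ends',s[near].min(),s[near].max(),'mid',o+d*(s[near].min()+s[near].max())/2, 'short tip',g[g[:,1].argmax()])
im=cv2.imread("pics/side0.png")[:,:,::-1].copy();hsv=cv2.cvtColor(im,cv2.COLOR_RGB2HSV).astype(int)
c=blob((hsv[:,:,1]>115)&(hsv[:,:,0]<19),235,225,390,332)
g=ground("side",c,.009)[:,:2]*1000;print('tray side',cv2.minAreaRect(g.astype(np.float32)))
c=blob((hsv[:,:,1]>150)&(hsv[:,:,0]<20),190,165,220,190);h=cv2.convexHull(c.astype(np.float32));M=cv2.moments(h)
print('jar side',ground("side",[[M['m10']/M['m00'],M['m01']/M['m00']]],.0525))
E
python3 meas.py | sed '1,/----/d'
```

```text
hex yaw 25.611464 ends -43.44994749967292 60.171830478145814 mid [547.4296 226.4765] short tip [584.5337 268.3115]
tray side ((546.9744262695312, -203.516357421875), (330.5322570800781, 266.61871337890625), 79.24967956542969)
jar side [[0.4317 0.2341 0.0525]]
```

Request:
send_rows:
  plan:
    - {"x": 0.28, "y": -0.32, "z": -0.06, "az": 2.8, "gripper": 60}
    - {"x": 0.28, "y": -0.32, "z": -0.06, "az": 2.8, "gripper": 60}
    - {"x": 0.28, "y": -0.32, "z": -0.06, "az": 2.8, "gripper": 60}
    - {"x": 0.28, "y": -0.32, "z": -0.06, "az": 2.8, "gripper": 60}
    - {"x": 0.28, "y": -0.32, "z": -0.06, "az": 2.8, "gripper": 60}
    - {"x": 0.28, "y": -0.32, "z": -0.06, "az": 2.8, "gripper": 60}
    - {"x": 0.28, "y": -0.32, "z": -0.06, "az": 2.8, "gripper": 60}
    - {"x": 0.28, "y": -0.32, "z": -0.06, "az": 2.8, "gripper": 60}

```text
schema error: expected keys ax, ay, az, x, y, z, gripper
```

Request:
send_rows:
  plan:
    - {"ax": 0, "ay": 0, "az": 2.8, "x": 0.28, "y": -0.32, "z": -0.06, "gripper": 60}
    - {"ax": 0, "ay": 0, "az": 2.8, "x": 0.28, "y": -0.32, "z": -0.06, "gripper": 60}
    - {"ax": 0, "ay": 0, "az": 2.8, "x": 0.28, "y": -0.32, "z": -0.06, "gripper": 60}
    - {"ax": 0, "ay": 0, "az": 2.8, "x": 0.28, "y": -0.32, "z": -0.06, "gripper": 60}
    - {"ax": 0, "ay": 0, "az": 2.8, "x": 0.28, "y": -0.32, "z": -0.06, "gripper": 60}
    - {"ax": 0, "ay": 0, "az": 2.8, "x": 0.28, "y": -0.32, "z": -0.06, "gripper": 60}
    - {"ax": 0, "ay": 0, "az": 2.8, "x": 0.28, "y": -0.32, "z": -0.06, "gripper": 60}
    - {"ax": 0, "ay": 0, "az": 2.8, "x": 0.28, "y": -0.32, "z": -0.06, "gripper": 60}

```text
time_s: 0.77
eef_pos: [0.3771, 0.4058, 0.1716]
ee_rot: [[-0.982, 0.188, -0.0], [0.188, 0.982, -0.0], [0.0, -0.0, -1.0]]
wrist_force: [0.0, 0.6, -0.1]
opening: 0.0709
```

Request:
send_rows:
  plan:
    - {"ax": 0, "ay": 0, "az": 0, "x": 0.06, "y": -0.069, "z": -0.06, "gripper": 60}
    - {"ax": 0, "ay": 0, "az": 0, "x": 0.06, "y": -0.069, "z": -0.1, "gripper": 60}
    - {"ax": 0, "ay": 0, "az": 0, "x": 0.06, "y": -0.069, "z": -0.12, "gripper": 60}
    - {"ax": 0, "ay": 0, "az": 0, "x": 0.06, "y": -0.069, "z": -0.12, "gripper": 60}
    - {"ax": 0, "ay": 0, "az": 0, "x": 0.06, "y": -0.069, "z": -0.12, "gripper": 60}

```text
time_s: 1.18
eef_pos: [0.4352, 0.3352, 0.0461]
ee_rot: [[-0.982, 0.19, -0.006], [0.19, 0.982, -0.005], [0.005, -0.006, -1.0]]
wrist_force: [-1.2, -0.2, -1.6]
opening: 0.071
```

```bash
python3 - <<'E'
from h import *
s=sensors.state();print(s['time_s'],s['eef_pos'],s['qd'])
im=imaging.camera("side");crop("side",im,130,90,190,150,4,.6,"pics/s1.png")
E
```

```text
1.1833 [0.4352 0.3352 0.0461] [ 2.5664 -2.5395 -4.256   0.6237  5.396   2.6941]
```

View pics/s1.png

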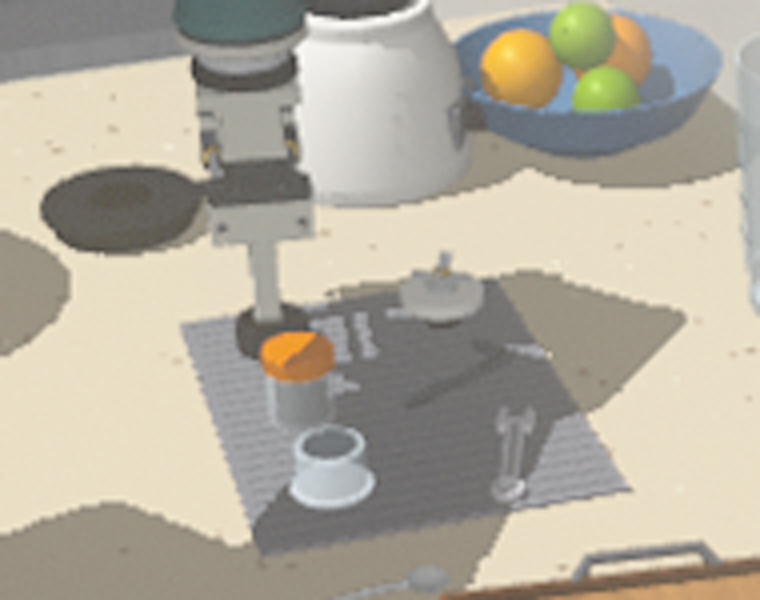

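The side view shows the fingers squarely over the collar (crop 265,325), clear of the jar. I'll descend.

Request:
send_rows:
  plan:
    - {"ax": 0, "ay": 0, "az": 0, "x": 0.001, "y": 0, "z": -0.02, "gripper": 60}
    - {"ax": 0, "ay": 0, "az": 0, "x": 0.001, "y": 0, "z": -0.035, "gripper": 60}
    - {"ax": 0, "ay": 0, "az": 0, "x": 0.001, "y": 0, "z": -0.035, "gripper": 60}
    - {"ax": 0, "ay": 0, "az": 0, "x": 0.001, "y": 0, "z": -0.035, "gripper": 60}

```text
time_s: 1.57
eef_pos: [0.4372, 0.3395, 0.0184]
ee_rot: [[-0.982, 0.187, 0.0], [0.187, 0.982, 0.0], [-0.0, 0.0, -1.0]]
wrist_force: [-0.1, -0.5, 0.2]
opening: 0.0712
```

Request:
send_rows:
  force: 20
  plan:
    - {"ax": 0, "ay": 0, "az": 0, "x": 0.001, "y": -0.003, "z": -0.008, "gripper": 60}
    - {"ax": 0, "ay": 0, "az": 0, "x": 0.001, "y": -0.003, "z": -0.008, "gripper": 60}
    - {"ax": 0, "ay": 0, "az": 0, "x": 0.001, "y": -0.003, "z": -0.008, "gripper": 160}
    - {"ax": 0, "ay": 0, "az": 0, "x": 0.001, "y": -0.003, "z": -0.008, "gripper": 160}
    - {"ax": 0, "ay": 0, "az": 0, "x": 0.001, "y": -0.003, "z": -0.008, "gripper": 160}
    - {"ax": 0, "ay": 0, "az": 0, "x": 0.001, "y": -0.003, "z": -0.008, "gripper": 160}
    - {"ax": 0, "ay": 0, "az": 0, "x": 0.001, "y": -0.003, "z": -0.008, "gripper": 160}
    - {"ax": 0, "ay": 0, "az": 0, "x": 0.001, "y": -0.003, "z": -0.008, "gripper": 160}

```text
time_s: 2.23
eef_pos: [0.4386, 0.3358, 0.0096]
ee_rot: [[-0.982, 0.188, 0.0], [0.188, 0.982, 0.0], [-0.0, 0.0, -1.0]]
wrist_force: [-0.3, -0.9, 6.0]
opening: 0.0538
```

Request:
send_rows:
  plan:
    - {"ax": 0, "ay": 0, "az": 0, "x": 0, "y": 0, "z": 0.035, "gripper": 160}
    - {"ax": 0, "ay": 0, "az": 0, "x": 0, "y": 0, "z": 0.07, "gripper": 160}
    - {"ax": 0, "ay": 0, "az": 0, "x": 0.015, "y": -0.03, "z": 0.09, "gripper": 160}
    - {"ax": 0, "ay": 0, "az": 0, "x": 0.023, "y": -0.07, "z": 0.09, "gripper": 160}
    - {"ax": 0, "ay": 0, "az": 0, "x": 0.031, "y": -0.11, "z": 0.09, "gripper": 160}
    - {"ax": 0, "ay": 0, "az": 0, "x": 0.039, "y": -0.15, "z": 0.09, "gripper": 160}
    - {"ax": 0, "ay": 0, "az": 0, "x": 0.047, "y": -0.19, "z": 0.09, "gripper": 160}
    - {"ax": 0, "ay": 0, "az": 0, "x": 0.055, "y": -0.23, "z": 0.09, "gripper": 160}

```text
time_s: 2.9
eef_pos: [0.4932, 0.1037, 0.0991]
ee_rot: [[-0.982, 0.187, 0.0], [0.187, 0.982, -0.0], [-0.0, 0.0, -1.0]]
wrist_force: [1.5, 0.4, -0.8]
opening: 0.0538
```

Request:
send_rows:
  plan:
    - {"ax": 0, "ay": 0, "az": 0, "x": 0.008, "y": -0.04, "z": 0, "gripper": 160}
    - {"ax": 0, "ay": 0, "az": 0, "x": 0.016, "y": -0.08, "z": 0, "gripper": 160}
    - {"ax": 0, "ay": 0, "az": 0, "x": 0.024, "y": -0.12, "z": 0, "gripper": 160}
    - {"ax": 0, "ay": 0, "az": 0, "x": 0.032, "y": -0.16, "z": 0, "gripper": 160}
    - {"ax": 0, "ay": 0, "az": 0, "x": 0.04, "y": -0.2, "z": 0, "gripper": 160}
    - {"ax": 0, "ay": 0, "az": 0, "x": 0.046, "y": -0.24, "z": 0, "gripper": 160}
    - {"ax": 0, "ay": 0, "az": 0, "x": 0.05, "y": -0.28, "z": 0, "gripper": 160}
    - {"ax": 0, "ay": 0, "az": 0, "x": 0.05, "y": -0.315, "z": 0, "gripper": 160}

```text
time_s: 3.57
eef_pos: [0.5433, -0.2119, 0.0988]
ee_rot: [[-0.982, 0.188, -0.0], [0.188, 0.982, -0.0], [0.0, -0.0, -1.0]]
wrist_force: [0.3, -0.0, 0.4]
opening: 0.054
```

Request:
send_rows:
  plan:
    - {"ax": 0, "ay": 0, "az": 0, "x": 0, "y": 0, "z": -0.03, "gripper": 160}
    - {"ax": 0, "ay": 0, "az": 0, "x": 0, "y": 0, "z": -0.05, "gripper": 160}
    - {"ax": 0, "ay": 0, "az": 0, "x": 0, "y": 0, "z": -0.05, "gripper": 160}
    - {"ax": 0, "ay": 0, "az": 0, "x": 0, "y": 0, "z": -0.05, "gripper": 160}

```text
time_s: 3.9
eef_pos: [0.5428, -0.2092, 0.0485]
ee_rot: [[-0.982, 0.188, -0.002], [0.188, 0.982, 0.001], [0.002, 0.0, -1.0]]
wrist_force: [0.1, 0.5, -0.1]
opening: 0.0536
```

Request:
send_rows:
  plan:
    - {"ax": 0, "ay": 0, "az": 0, "x": 0, "y": 0, "z": -0.02, "gripper": 160}
    - {"ax": 0, "ay": 0, "az": 0, "x": 0, "y": 0, "z": -0.03, "gripper": 160}
    - {"ax": 0, "ay": 0, "az": 0, "x": 0, "y": 0, "z": -0.0345, "gripper": 160}
    - {"ax": 0, "ay": 0, "az": 0, "x": 0, "y": 0, "z": -0.0345, "gripper": 160}
    - {"ax": 0, "ay": 0, "az": 0, "x": 0, "y": 0, "z": -0.0345, "gripper": 160}

```text
time_s: 4.32
eef_pos: [0.5437, -0.2093, 0.0154]
ee_rot: [[-0.982, 0.187, 0.001], [0.187, 0.982, -0.0], [-0.001, -0.0, -1.0]]
wrist_force: [-0.6, -0.2, 0.1]
opening: 0.0538
```

Lower a touch more, release slowly, lift.

Request:
send_rows:
  plan:
    - {"ax": 0, "ay": 0, "az": 0, "x": 0, "y": -0.001, "z": -0.0015, "gripper": 160}
    - {"ax": 0, "ay": 0, "az": 0, "x": 0, "y": -0.001, "z": -0.0015, "gripper": 160}
    - {"ax": 0, "ay": 0, "az": 0, "x": 0, "y": -0.001, "z": -0.0015, "gripper": 60}
    - {"ax": 0, "ay": 0, "az": 0, "x": 0, "y": -0.001, "z": -0.0015, "gripper": 60}
    - {"ax": 0, "ay": 0, "az": 0, "x": 0, "y": -0.001, "z": -0.0015, "gripper": 60}
    - {"ax": 0, "ay": 0, "az": 0, "x": 0, "y": -0.001, "z": -0.0015, "gripper": 60}

```text
time_s: 4.82
eef_pos: [0.5434, -0.2104, 0.0132]
ee_rot: [[-0.982, 0.188, 0.0], [0.188, 0.982, -0.0], [-0.0, -0.0, -1.0]]
wrist_force: [-0.9, 0.4, 0.9]
opening: 0.0706
```

Request:
send_rows:
  plan:
    - {"ax": 0, "ay": 0, "az": 0, "x": 0, "y": 0, "z": 0.04, "gripper": 55}
    - {"ax": 0, "ay": 0, "az": 0, "x": 0, "y": 0, "z": 0.08, "gripper": 55}
    - {"ax": 0, "ay": 0, "az": -7, "x": 0, "y": 0.04, "z": 0.08, "gripper": 55}
    - {"ax": 0, "ay": 0, "az": -14, "x": 0, "y": 0.08, "z": 0.08, "gripper": 55}
    - {"ax": 0, "ay": 0, "az": -21, "x": 0, "y": 0.12, "z": 0.08, "gripper": 55}
    - {"ax": 0, "ay": 0, "az": -28, "x": 0, "y": 0.16, "z": 0.08, "gripper": 55}
    - {"ax": 0, "ay": 0, "az": -35, "x": 0, "y": 0.2, "z": 0.08, "gripper": 55}
    - {"ax": 0, "ay": 0, "az": -40, "x": 0, "y": 0.24, "z": 0.08, "gripper": 55}

```text
time_s: 5.48
eef_pos: [0.5431, 0.0237, 0.0934]
ee_rot: [[-0.631, 0.776, 0.001], [0.776, 0.631, -0.0], [-0.0, 0.0, -1.0]]
wrist_force: [-0.3, -0.7, 0.4]
opening: 0.0727
```

Request:
send_rows:
  plan:
    - {"ax": 0, "ay": 0, "az": 0, "x": 0, "y": 0.04, "z": 0, "gripper": 55}
    - {"ax": 0, "ay": 0, "az": 0, "x": 0.01, "y": 0.08, "z": 0, "gripper": 55}
    - {"ax": 0, "ay": 0, "az": 0, "x": 0.02, "y": 0.12, "z": 0, "gripper": 55}
    - {"ax": 0, "ay": 0, "az": 0, "x": 0.024, "y": 0.16, "z": 0, "gripper": 55}
    - {"ax": 0, "ay": 0, "az": 0, "x": 0.024, "y": 0.2, "z": 0, "gripper": 55}
    - {"ax": 0, "ay": 0, "az": 0, "x": 0.024, "y": 0.24, "z": 0, "gripper": 55}
    - {"ax": 0, "ay": 0, "az": 0, "x": 0.024, "y": 0.28, "z": 0, "gripper": 55}
    - {"ax": 0, "ay": 0, "az": 0, "x": 0.024, "y": 0.296, "z": 0, "gripper": 55}

```text
time_s: 6.15
eef_pos: [0.5668, 0.3223, 0.0929]
ee_rot: [[-0.638, 0.77, -0.0], [0.77, 0.638, 0.001], [0.001, 0.0, -1.0]]
wrist_force: [0.3, -0.4, 0.5]
opening: 0.0727
```

```bash
python3 - <<'E'
from h import *
im=imaging.camera("top");cv2.imwrite("pics/top1.png",im[:,:,::-1]);crop("top",im,285,145,190,150,4,.6,"pics/t1.png")
s=sensors.state();print(s['time_s'],s['eef_pos'],s['ee_rot'])
E
```

```text
6.2 [0.5668 0.3229 0.0928] [[-0.6383  0.7698 -0.0004]
 [ 0.7698  0.6383  0.0009]
 [ 0.0009  0.0003 -1.    ]]
```

View pics/t1.png

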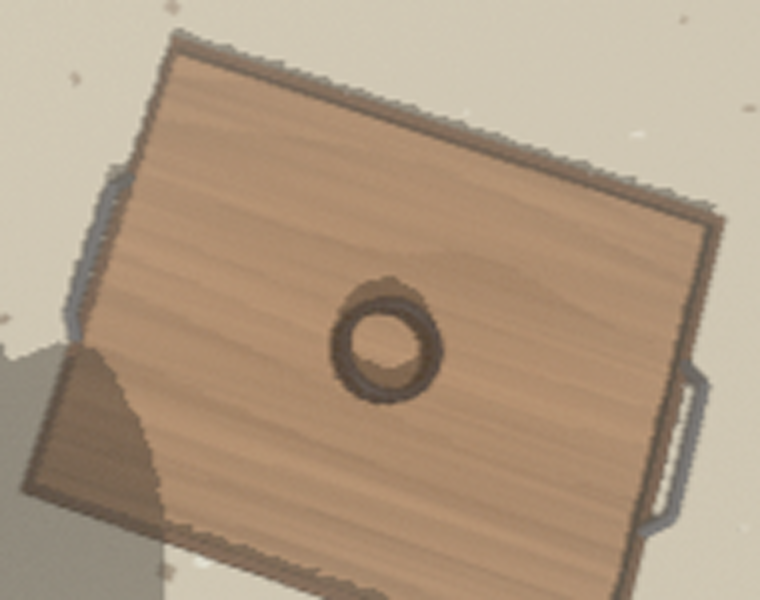

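The collar stands near the tray centre: ring about (386,349) in the crop, tray corners about (175,40), (722,215) and (25,490). I'll check it numerically.

```bash
cat > m2.py <<'E'
from h import *
import sys
def up(c,x0,y0): return (np.array(c,float)+.5)/4-.5+[x0,y0]
im=cv2.imread("pics/top1.png")[:,:,::-1].copy()
TL,TR,BL=ground("top",up([[176,42],[722,216],[25,489]],285,145),.018)[:,:2]*1000
print('corners',TL,TR,BL,'sides',np.linalg.norm(TR-TL),np.linalg.norm(BL-TL),'centre',(TR+BL)/2,'yaw y',np.degrees(np.arctan2(*(TL-TR)[::-1])))
V=im.max(2).astype(int);S=cv2.cvtColor(im,cv2.COLOR_RGB2HSV)[:,:,1]
w=np.zeros(V.shape,np.uint8);b=(slice(214,248),slice(364,400));w[b]=(V[b]<48)*255
w=cv2.resize(w,None,fx=4,fy=4)
cs,_=cv2.findContours((w>127).astype(np.uint8),0,1);c=max(cs,key=cv2.contourArea);h=cv2.convexHull(c);M=cv2.moments(h)
q=np.array([M['m10']/M['m00'],M['m01']/M['m00']]);q=(q-1.5)/4;print(q,cv2.boundingRect(h),'collar',ground("top",[q],.020)*1000)
E
python3 m2.py
```

```text
corners [694.6418 -83.7184] [ 640.4732 -382.631 ] [444.4832 -34.907 ] sides 303.78116063354867 254.87628404965687 centre [ 542.4782 -208.769 ] yaw y 79.72838037941317
[380.73   232.3558] (1472, 884, 108, 92) collar [[ 541.8224 -210.3741   20.    ]]
```

Collar is centred within about 2 mm. Now I'll descend on the blade unit.

Request:
send_rows:
  plan:
    - {"ax": 0, "ay": 0, "az": 0, "x": 0, "y": 0, "z": -0.02, "gripper": 50}
    - {"ax": 0, "ay": 0, "az": 0, "x": 0, "y": 0, "z": -0.04, "gripper": 50}
    - {"ax": 0, "ay": 0, "az": 0, "x": 0, "y": 0, "z": -0.04, "gripper": 50}
    - {"ax": 0, "ay": 0, "az": 0, "x": 0, "y": 0, "z": -0.04, "gripper": 50}

```text
time_s: 6.53
eef_pos: [0.5671, 0.3174, 0.0525]
ee_rot: [[-0.636, 0.772, -0.002], [0.772, 0.636, -0.001], [0.0, -0.002, -1.0]]
wrist_force: [0.2, 1.3, 0.5]
opening: 0.0748
```

Request:
send_rows:
  plan:
    - {"ax": 0, "ay": 0, "az": 0, "x": 0, "y": 0, "z": 0, "gripper": 50}
    - {"ax": 0, "ay": 0, "az": 0, "x": 0, "y": 0, "z": 0, "gripper": 50}
    - {"ax": 0, "ay": 0, "az": 0, "x": 0, "y": 0, "z": 0, "gripper": 50}

```text
time_s: 6.78
eef_pos: [0.568, 0.3181, 0.0544]
ee_rot: [[-0.636, 0.772, 0.001], [0.772, 0.636, 0.001], [-0.0, 0.002, -1.0]]
wrist_force: [0.2, 0.7, -0.3]
opening: 0.0748
```

Request:
send_rows:
  force: 20
  plan:
    - {"ax": 0, "ay": 0, "az": 0, "x": -0.001, "y": 0.008, "z": 0, "gripper": 50}
    - {"ax": 0, "ay": 0, "az": 0, "x": -0.001, "y": 0.008, "z": 0, "gripper": 50}
    - {"ax": 0, "ay": 0, "az": 0, "x": -0.001, "y": 0.008, "z": -0.02, "gripper": 50}
    - {"ax": 0, "ay": 0, "az": 0, "x": -0.001, "y": 0.008, "z": -0.041, "gripper": 50}
    - {"ax": 0, "ay": 0, "az": 0, "x": -0.001, "y": 0.008, "z": -0.041, "gripper": 50}
    - {"ax": 0, "ay": 0, "az": 0, "x": -0.001, "y": 0.008, "z": -0.041, "gripper": 50}

```text
time_s: 7.28
eef_pos: [0.5659, 0.326, 0.0115]
ee_rot: [[-0.636, 0.772, -0.002], [0.772, 0.636, -0.001], [0.0, -0.002, -1.0]]
wrist_force: [-0.2, 0.2, 0.8]
opening: 0.075
```

Request:
send_rows:
  force: 20
  plan:
    - {"ax": 0, "ay": 0, "az": 0, "x": 0, "y": 0, "z": 0, "gripper": 50}
    - {"ax": 0, "ay": 0, "az": 0, "x": 0, "y": 0, "z": 0, "gripper": 140}
    - {"ax": 0, "ay": 0, "az": 0, "x": 0, "y": 0, "z": 0, "gripper": 140}
    - {"ax": 0, "ay": 0, "az": 0, "x": 0, "y": 0, "z": 0, "gripper": 140}
    - {"ax": 0, "ay": 0, "az": 0, "x": 0, "y": 0, "z": 0, "gripper": 140}
    - {"ax": 0, "ay": 0, "az": 0, "x": 0, "y": 0, "z": 0, "gripper": 140}

```text
time_s: 7.78
eef_pos: [0.567, 0.3264, 0.0133]
ee_rot: [[-0.636, 0.772, 0.001], [0.772, 0.636, 0.001], [-0.0, 0.002, -1.0]]
wrist_force: [-0.9, 0.6, 7.2]
opening: 0.0637
```

Request:
send_rows:
  plan:
    - {"ax": 0, "ay": 0, "az": 0, "x": 0, "y": 0, "z": 0.03, "gripper": 140}
    - {"ax": 0, "ay": 0, "az": 0, "x": 0, "y": 0, "z": 0.065, "gripper": 140}
    - {"ax": 0, "ay": 0, "az": 0, "x": 0, "y": -0.02, "z": 0.09, "gripper": 140}
    - {"ax": 0, "ay": 0, "az": 0, "x": 0, "y": -0.06, "z": 0.09, "gripper": 140}
    - {"ax": 0, "ay": 0, "az": 0, "x": 0, "y": -0.1, "z": 0.09, "gripper": 140}
    - {"ax": 0, "ay": 0, "az": 0, "x": 0, "y": -0.14, "z": 0.09, "gripper": 140}
    - {"ax": 0, "ay": 0, "az": 0, "x": 0, "y": -0.18, "z": 0.09, "gripper": 140}
    - {"ax": 0, "ay": 0, "az": 0, "x": 0, "y": -0.22, "z": 0.09, "gripper": 140}

```text
time_s: 8.45
eef_pos: [0.566, 0.1043, 0.1024]
ee_rot: [[-0.636, 0.772, 0.0], [0.772, 0.636, 0.0], [-0.0, 0.0, -1.0]]
wrist_force: [0.6, -0.1, -0.6]
opening: 0.0632
```

Request:
send_rows:
  plan:
    - {"ax": 0, "ay": 0, "az": 0, "x": -0.003, "y": -0.04, "z": 0, "gripper": 140}
    - {"ax": 0, "ay": 0, "az": 0, "x": -0.006, "y": -0.08, "z": 0, "gripper": 140}
    - {"ax": 0, "ay": 0, "az": 0, "x": -0.01, "y": -0.12, "z": 0, "gripper": 140}
    - {"ax": 0, "ay": 0, "az": 0, "x": -0.014, "y": -0.16, "z": 0, "gripper": 140}
    - {"ax": 0, "ay": 0, "az": 0, "x": -0.018, "y": -0.2, "z": 0, "gripper": 140}
    - {"ax": 0, "ay": 0, "az": 0, "x": -0.021, "y": -0.24, "z": 0, "gripper": 140}
    - {"ax": 0, "ay": 0, "az": 0, "x": -0.0235, "y": -0.28, "z": 0, "gripper": 140}
    - {"ax": 0, "ay": 0, "az": 0, "x": -0.0235, "y": -0.317, "z": 0, "gripper": 140}

```text
time_s: 9.12
eef_pos: [0.5421, -0.2132, 0.1024]
ee_rot: [[-0.636, 0.772, 0.0], [0.772, 0.636, -0.0], [-0.0, 0.0, -1.0]]
wrist_force: [0.7, 0.1, -0.5]
opening: 0.0633
```

Request:
send_rows:
  plan:
    - {"ax": 0, "ay": 0, "az": 0, "x": 0, "y": 0, "z": -0.015, "gripper": 140}
    - {"ax": 0, "ay": 0, "az": 0, "x": 0, "y": 0, "z": -0.03, "gripper": 140}
    - {"ax": 0, "ay": 0, "az": 0, "x": 0, "y": 0, "z": -0.03, "gripper": 140}
    - {"ax": 0, "ay": 0, "az": 0, "x": 0, "y": 0, "z": -0.03, "gripper": 140}
    - {"ax": 0, "ay": 0, "az": 0, "x": 0, "y": 0, "z": -0.03, "gripper": 140}
    - {"ax": 0, "ay": 0, "az": 0, "x": 0, "y": 0, "z": -0.03, "gripper": 140}

```text
time_s: 9.62
eef_pos: [0.5435, -0.2107, 0.0733]
ee_rot: [[-0.636, 0.771, 0.001], [0.771, 0.636, -0.001], [-0.001, 0.001, -1.0]]
wrist_force: [-0.4, -0.3, -0.3]
opening: 0.0638
```

Request:
send_rows:
  plan:
    - {"ax": 0, "ay": 0, "az": 0, "x": 0, "y": 0, "z": -0.015, "gripper": 140}
    - {"ax": 0, "ay": 0, "az": 0, "x": 0, "y": 0, "z": -0.03, "gripper": 140}
    - {"ax": 0, "ay": 0, "az": 0, "x": 0, "y": 0, "z": -0.04, "gripper": 140}
    - {"ax": 0, "ay": 0, "az": 0, "x": 0, "y": 0, "z": -0.047, "gripper": 140}
    - {"ax": 0, "ay": 0, "az": 0, "x": 0, "y": 0, "z": -0.047, "gripper": 140}
    - {"ax": 0, "ay": 0, "az": 0, "x": 0, "y": 0, "z": -0.047, "gripper": 140}

```text
time_s: 10.12
eef_pos: [0.5431, -0.2108, 0.0254]
ee_rot: [[-0.636, 0.772, -0.0], [0.772, 0.636, 0.0], [0.0, 0.0, -1.0]]
wrist_force: [-0.2, 0.8, -1.9]
opening: 0.0629
```

Hub is inside the ring. I'll settle the last 2 mm, release and lift, then head for the spanner.

Request:
send_rows:
  plan:
    - {"ax": 0, "ay": 0, "az": 0, "x": 0, "y": 0, "z": -0.002, "gripper": 140}
    - {"ax": 0, "ay": 0, "az": 0, "x": 0, "y": 0, "z": -0.002, "gripper": 140}
    - {"ax": 0, "ay": 0, "az": 0, "x": 0, "y": 0, "z": -0.002, "gripper": 55}
    - {"ax": 0, "ay": 0, "az": 0, "x": 0, "y": 0, "z": -0.002, "gripper": 55}
    - {"ax": 0, "ay": 0, "az": 0, "x": 0, "y": 0, "z": -0.002, "gripper": 55}
    - {"ax": 0, "ay": 0, "az": 0, "x": 0, "y": 0, "z": -0.002, "gripper": 55}

```text
time_s: 10.62
eef_pos: [0.5431, -0.211, 0.0233]
ee_rot: [[-0.636, 0.772, 0.0], [0.772, 0.636, -0.0], [-0.0, 0.0, -1.0]]
wrist_force: [0.8, -0.0, 0.2]
opening: 0.0727
```

Request:
send_rows:
  plan:
    - {"ax": 0, "ay": 0, "az": 0, "x": 0, "y": 0, "z": 0.03, "gripper": 55}
    - {"ax": 0, "ay": 0, "az": 0, "x": 0, "y": 0, "z": 0.07, "gripper": 55}
    - {"ax": 0, "ay": 0, "az": -6, "x": 0, "y": 0.03, "z": 0.08, "gripper": 170}
    - {"ax": 0, "ay": 0, "az": -12, "x": 0, "y": 0.06, "z": 0.08, "gripper": 170}
    - {"ax": 0, "ay": 0, "az": -18, "x": 0, "y": 0.09, "z": 0.08, "gripper": 170}
    - {"ax": 0, "ay": 0, "az": -24, "x": 0, "y": 0.12, "z": 0.08, "gripper": 170}
    - {"ax": 0, "ay": 0, "az": -30, "x": 0, "y": 0.15, "z": 0.08, "gripper": 170}
    - {"ax": 0, "ay": 0, "az": -36, "x": 0, "y": 0.18, "z": 0.08, "gripper": 170}

```text
time_s: 11.28
eef_pos: [0.5428, -0.0296, 0.1033]
ee_rot: [[-0.055, 0.998, 0.0], [0.998, 0.055, -0.0], [-0.0, 0.0, -1.0]]
wrist_force: [0.9, -0.9, 0.3]
opening: 0.0372
```

Request:
send_rows:
  plan:
    - {"ax": 0, "ay": 0, "az": -6, "x": 0, "y": 0.03, "z": 0, "gripper": 170}
    - {"ax": 0, "ay": 0, "az": -12, "x": 0, "y": 0.06, "z": 0, "gripper": 170}
    - {"ax": 0, "ay": 0, "az": -18, "x": 0, "y": 0.09, "z": 0, "gripper": 170}
    - {"ax": 0, "ay": 0, "az": -24, "x": 0.002, "y": 0.12, "z": 0, "gripper": 170}
    - {"ax": 0, "ay": 0, "az": -28, "x": 0.003, "y": 0.15, "z": 0, "gripper": 170}
    - {"ax": 0, "ay": 0, "az": -28, "x": 0.003, "y": 0.15, "z": 0, "gripper": 170}

```text
time_s: 11.78
eef_pos: [0.5458, 0.123, 0.1032]
ee_rot: [[0.417, 0.909, 0.0], [0.909, -0.417, 0.001], [0.001, -0.0, -1.0]]
wrist_force: [-0.5, 0.2, 0.1]
opening: 0.031
```

```bash
python3 - <<'E'
from h import *
im=imaging.camera("top");cv2.imwrite("pics/top2.png",im[:,:,::-1])
s=imaging.camera("side");cv2.imwrite("pics/side2.png",s[:,:,::-1])
crop("top",im,340,195,80,75,5,.6,"pics/a.png");crop("side",s,270,230,80,75,5,.6,"pics/b.png")
cv2.imwrite("pics/ab2.png",np.hstack([cv2.imread("pics/a.png"),cv2.imread("pics/b.png")]))
s=sensors.state();print(s['time_s'],s['eef_pos'],s['ee_rot'])
E
```

```text
11.8833 [0.5459 0.1198 0.1031] [[ 0.4124  0.911  -0.0001]
 [ 0.911  -0.4124 -0.0002]
 [-0.0002 -0.     -1.    ]]
```

View pics/ab2.png

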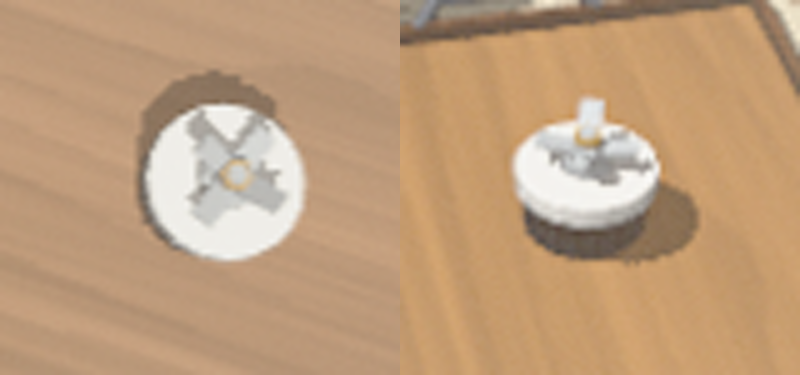

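The blade unit sits level on the collar, blades up (flange about (225,180) in the left crop; black ring below it in the side view). Descending on the spanner.

Request:
send_rows:
  force: 30
  plan:
    - {"ax": 0, "ay": 0, "az": -0.4, "x": 0, "y": 0, "z": -0.035, "gripper": 170}
    - {"ax": 0, "ay": 0, "az": -0.4, "x": 0, "y": 0, "z": -0.06, "gripper": 170}
    - {"ax": 0, "ay": 0, "az": -0.4, "x": 0, "y": 0, "z": -0.08, "gripper": 170}
    - {"ax": 0, "ay": 0, "az": -0.4, "x": 0, "y": 0, "z": -0.09, "gripper": 170}
    - {"ax": 0, "ay": 0, "az": -0.4, "x": 0, "y": 0, "z": -0.09, "gripper": 170}
    - {"ax": 0, "ay": 0, "az": -0.4, "x": 0, "y": 0, "z": -0.09, "gripper": 170}
    - {"ax": 0, "ay": 0, "az": -0.4, "x": 0, "y": 0, "z": -0.09, "gripper": 170}

```text
time_s: 12.47
eef_pos: [0.5468, 0.1188, 0.0147]
ee_rot: [[0.421, 0.907, 0.002], [0.907, -0.421, 0.0], [0.001, 0.002, -1.0]]
wrist_force: [0.2, 0.1, 0.2]
opening: 0.0311
```

Request:
send_rows:
  force: 30
  plan:
    - {"ax": 0, "ay": 0, "az": 0, "x": -0.001, "y": 0.001, "z": -0.005, "gripper": 170}
    - {"ax": 0, "ay": 0, "az": 0, "x": -0.001, "y": 0.001, "z": -0.0085, "gripper": 170}
    - {"ax": 0, "ay": 0, "az": 0, "x": -0.001, "y": 0.001, "z": -0.0085, "gripper": 170}
    - {"ax": 0, "ay": 0, "az": 0, "x": -0.001, "y": 0.001, "z": -0.0085, "gripper": 235}
    - {"ax": 0, "ay": 0, "az": 0, "x": -0.001, "y": 0.001, "z": -0.0085, "gripper": 250}
    - {"ax": 0, "ay": 0, "az": 0, "x": -0.001, "y": 0.001, "z": -0.0085, "gripper": 250}
    - {"ax": 0, "ay": 0, "az": 0, "x": -0.001, "y": 0.001, "z": -0.0085, "gripper": 250}
    - {"ax": 0, "ay": 0, "az": 0, "x": -0.001, "y": 0.001, "z": -0.0085, "gripper": 250}

```text
time_s: 13.13
eef_pos: [0.5451, 0.1201, 0.0047]
ee_rot: [[0.421, 0.907, 0.0], [0.907, -0.421, 0.0], [0.0, 0.0, -1.0]]
wrist_force: [0.7, -0.6, 1.2]
opening: 0.0122
```

Request:
send_rows:
  plan:
    - {"ax": 0, "ay": 0, "az": 0, "x": 0, "y": 0, "z": 0.03, "gripper": 250}
    - {"ax": 0, "ay": 0, "az": 0, "x": 0, "y": 0, "z": 0.065, "gripper": 250}
    - {"ax": 0, "ay": 0, "az": 0, "x": 0, "y": -0.02, "z": 0.095, "gripper": 250}
    - {"ax": 0, "ay": 0, "az": -5, "x": 0, "y": -0.05, "z": 0.1, "gripper": 250}
    - {"ax": 0, "ay": 0, "az": -10, "x": 0, "y": -0.08, "z": 0.1, "gripper": 250}
    - {"ax": 0, "ay": 0, "az": -15, "x": 0, "y": -0.11, "z": 0.1, "gripper": 250}
    - {"ax": 0, "ay": 0, "az": -20, "x": 0, "y": -0.14, "z": 0.1, "gripper": 250}
    - {"ax": 0, "ay": 0, "az": -25.8, "x": 0, "y": -0.17, "z": 0.1, "gripper": 250}

```text
time_s: 13.8
eef_pos: [0.5447, -0.0513, 0.1047]
ee_rot: [[0.776, 0.63, 0.0], [0.63, -0.776, -0.0], [0.0, 0.0, -1.0]]
wrist_force: [0.1, 0.2, -0.3]
opening: 0.0125
```

Request:
send_rows:
  plan:
    - {"ax": 0, "ay": 0, "az": -6, "x": -0.003, "y": -0.03, "z": 0, "gripper": 250}
    - {"ax": 0, "ay": 0, "az": -12, "x": -0.006, "y": -0.06, "z": 0, "gripper": 250}
    - {"ax": 0, "ay": 0, "az": -18, "x": -0.009, "y": -0.09, "z": 0, "gripper": 250}
    - {"ax": 0, "ay": 0, "az": -24, "x": -0.012, "y": -0.12, "z": 0, "gripper": 250}
    - {"ax": 0, "ay": 0, "az": -30, "x": -0.015, "y": -0.15, "z": 0, "gripper": 250}
    - {"ax": 0, "ay": 0, "az": -36, "x": -0.018, "y": -0.18, "z": 0, "gripper": 250}
    - {"ax": 0, "ay": 0, "az": -42, "x": -0.018, "y": -0.21, "z": 0, "gripper": 250}
    - {"ax": 0, "ay": 0, "az": -48, "x": -0.018, "y": -0.235, "z": 0, "gripper": 250}

```text
time_s: 14.47
eef_pos: [0.5265, -0.2869, 0.1046]
ee_rot: [[0.988, -0.157, 0.0], [-0.157, -0.988, -0.0], [0.0, 0.0, -1.0]]
wrist_force: [0.9, -0.7, -0.8]
opening: 0.0124
```

Request:
send_rows:
  plan:
    - {"ax": 0, "ay": 0, "az": -2, "x": 0, "y": -0.012, "z": 0, "gripper": 250}
    - {"ax": 0, "ay": 0, "az": -2, "x": 0, "y": -0.012, "z": -0.02, "gripper": 250}
    - {"ax": 0, "ay": 0, "az": -2, "x": 0, "y": -0.012, "z": -0.05, "gripper": 250}
    - {"ax": 0, "ay": 0, "az": -2, "x": 0, "y": -0.012, "z": -0.07, "gripper": 250}
    - {"ax": 0, "ay": 0, "az": -2, "x": 0, "y": -0.012, "z": -0.07, "gripper": 250}
    - {"ax": 0, "ay": 0, "az": -2, "x": 0, "y": -0.012, "z": -0.07, "gripper": 250}
    - {"ax": 0, "ay": 0, "az": -2, "x": 0, "y": -0.012, "z": -0.07, "gripper": 250}

```text
time_s: 15.05
eef_pos: [0.5276, -0.297, 0.0361]
ee_rot: [[0.983, -0.185, 0.001], [-0.185, -0.983, -0.001], [0.001, 0.0, -1.0]]
wrist_force: [0.3, 0.6, -0.3]
opening: 0.0122
```

Request:
send_rows:
  plan:
    - {"ax": 0, "ay": 0, "az": 0, "x": 0, "y": 0, "z": -0.015, "gripper": 250}
    - {"ax": 0, "ay": 0, "az": 0, "x": 0, "y": 0, "z": -0.024, "gripper": 250}
    - {"ax": 0, "ay": 0, "az": 0, "x": 0, "y": 0, "z": -0.0265, "gripper": 250}
    - {"ax": 0, "ay": 0, "az": 0, "x": 0, "y": 0, "z": -0.0265, "gripper": 250}
    - {"ax": 0, "ay": 0, "az": 0, "x": 0, "y": 0, "z": -0.0265, "gripper": 250}

```text
time_s: 15.47
eef_pos: [0.5273, -0.297, 0.0089]
ee_rot: [[0.983, -0.186, 0.001], [-0.186, -0.983, -0.0], [0.001, 0.0, -1.0]]
wrist_force: [-0.6, 0.3, 0.2]
opening: 0.0126
```

Request:
send_rows:
  plan:
    - {"ax": 0, "ay": 0, "az": 0, "x": 0, "y": 0, "z": 0, "gripper": 175}
    - {"ax": 0, "ay": 0, "az": 0, "x": 0, "y": 0, "z": 0, "gripper": 175}
    - {"ax": 0, "ay": 0, "az": 0, "x": 0, "y": 0, "z": 0, "gripper": 175}
    - {"ax": 0, "ay": 0, "az": 0, "x": 0, "y": 0, "z": 0, "gripper": 175}
    - {"ax": 0, "ay": 0, "az": 0, "x": 0, "y": 0, "z": 0.03, "gripper": 175}
    - {"ax": 0, "ay": 0, "az": 0, "x": 0, "y": 0, "z": 0.065, "gripper": 175}
    - {"ax": 0, "ay": 0, "az": 0, "x": 0, "y": 0, "z": 0.1, "gripper": 175}

```text
time_s: 16.05
eef_pos: [0.5264, -0.2966, 0.1088]
ee_rot: [[0.983, -0.186, -0.001], [-0.186, -0.983, 0.001], [-0.001, -0.001, -1.0]]
wrist_force: [0.4, -1.0, 0.5]
opening: 0.0292
```

```bash
python3 - <<'E'
from h import *
im=cv2.imread("pics/top0.png").max(2).astype(float)
P=[]
for r in range(188,221):
    b=im[r,165:195];bg=np.median(b);w=np.clip(bg-12-b,0,None);c0=165+np.argmax(w)
    sl=slice(max(c0-4,0),c0+5);w=np.clip(np.median(im[r,c0-12:c0+13])-8-im[r,sl],0,None)
    P.append(((w*np.arange(sl.start,sl.stop)).sum()/w.sum(),r))
print(np.array(P)[::4])
g=ground("top",P,.009)[:,:2]*1000
vx,vy,x0,y0=cv2.fitLine(g.astype(np.float32),cv2.DIST_HUBER,0,.01,.01).ravel();d=np.array([vx,vy])*np.sign(vx)
o=np.array([x0,y0]);print('yaw',np.degrees(np.arctan2(d[1],d[0])),'res',np.std((g-o)@[-d[1],d[0]]))
e=ground("top",[[173.1,180.2],[181.3,224.6]],.009)[:,:2]*1000
s=(e-o)@d;print('ends',s,'len',np.ptp(s),'mid',o+d*s.mean())
E
```

```text
[[173.7843 188.    ]
 [174.1545 192.    ]
 [175.1682 196.    ]
 [176.5512 200.    ]
 [177.0916 204.    ]
 [177.6226 208.    ]
 [178.5    212.    ]
 [179.5714 216.    ]
 [180.3881 220.    ]]
yaw 23.14969 res 0.4243289723657985
ends [ 50.929  -48.7738] len 99.70278628105217 mid [545.0022 225.0183]
```

Request:
send_rows:
  plan:
    - {"ax": 0, "ay": 0, "az": 2.5, "x": 0, "y": 0.037, "z": 0, "gripper": 175}
    - {"ax": 0, "ay": 0, "az": 5, "x": 0, "y": 0.074, "z": 0, "gripper": 175}
    - {"ax": 0, "ay": 0, "az": 7.5, "x": 0, "y": 0.111, "z": 0, "gripper": 175}
    - {"ax": 0, "ay": 0, "az": 10, "x": 0, "y": 0.148, "z": 0, "gripper": 175}
    - {"ax": 0, "ay": 0, "az": 12.5, "x": 0.004, "y": 0.185, "z": 0, "gripper": 175}
    - {"ax": 0, "ay": 0, "az": 15, "x": 0.008, "y": 0.222, "z": 0, "gripper": 175}
    - {"ax": 0, "ay": 0, "az": 17.5, "x": 0.012, "y": 0.259, "z": 0, "gripper": 175}
    - {"ax": 0, "ay": 0, "az": 20, "x": 0.018, "y": 0.296, "z": 0, "gripper": 175}

```text
time_s: 16.72
eef_pos: [0.5446, 0.0009, 0.1084]
ee_rot: [[0.987, 0.163, 0.001], [0.163, -0.987, -0.0], [0.001, 0.0, -1.0]]
wrist_force: [0.9, -0.1, -0.0]
opening: 0.0291
```

Request:
send_rows:
  plan:
    - {"ax": 0, "ay": 0, "az": 2.5, "x": 0, "y": 0.037, "z": 0, "gripper": 175}
    - {"ax": 0, "ay": 0, "az": 5, "x": 0, "y": 0.074, "z": 0, "gripper": 175}
    - {"ax": 0, "ay": 0, "az": 7.5, "x": 0, "y": 0.111, "z": 0, "gripper": 175}
    - {"ax": 0, "ay": 0, "az": 10, "x": 0, "y": 0.148, "z": 0, "gripper": 175}
    - {"ax": 0, "ay": 0, "az": 12, "x": 0, "y": 0.185, "z": 0, "gripper": 175}
    - {"ax": 0, "ay": 0, "az": 13.9, "x": 0, "y": 0.222, "z": 0, "gripper": 175}
    - {"ax": 0, "ay": 0, "az": 13.9, "x": 0, "y": 0.226, "z": 0, "gripper": 175}

```text
time_s: 17.3
eef_pos: [0.5444, 0.2297, 0.1081]
ee_rot: [[0.917, 0.399, -0.0], [0.399, -0.917, 0.001], [0.0, -0.001, -1.0]]
wrist_force: [-0.0, -0.6, -0.2]
opening: 0.0293
```

Request:
send_rows:
  plan:
    - {"ax": 0, "ay": 0, "az": 0, "x": 0, "y": 0, "z": -0.02, "gripper": 175}
    - {"ax": 0, "ay": 0, "az": 0, "x": 0, "y": 0, "z": -0.05, "gripper": 175}
    - {"ax": 0, "ay": 0, "az": 0, "x": 0, "y": 0, "z": -0.08, "gripper": 175}
    - {"ax": 0, "ay": 0, "az": 0, "x": 0, "y": 0, "z": -0.08, "gripper": 175}
    - {"ax": 0, "ay": 0, "az": 0, "x": 0, "y": 0, "z": -0.08, "gripper": 175}
    - {"ax": 0, "ay": 0, "az": 0, "x": 0, "y": 0, "z": -0.08, "gripper": 175}

```text
time_s: 17.8
eef_pos: [0.5457, 0.2251, 0.0299]
ee_rot: [[0.919, 0.393, 0.001], [0.393, -0.919, 0.0], [0.001, 0.0, -1.0]]
wrist_force: [0.2, 0.3, 0.7]
opening: 0.0291
```

Request:
send_rows:
  plan:
    - {"ax": 0, "ay": 0, "az": 0, "x": 0, "y": 0, "z": -0.012, "gripper": 175}
    - {"ax": 0, "ay": 0, "az": 0, "x": 0, "y": 0, "z": -0.022, "gripper": 175}
    - {"ax": 0, "ay": 0, "az": 0, "x": 0, "y": 0, "z": -0.0245, "gripper": 175}
    - {"ax": 0, "ay": 0, "az": 0, "x": 0, "y": 0, "z": -0.0245, "gripper": 255}
    - {"ax": 0, "ay": 0, "az": 0, "x": 0, "y": 0, "z": -0.0245, "gripper": 255}
    - {"ax": 0, "ay": 0, "az": 0, "x": 0, "y": 0, "z": -0.0245, "gripper": 255}
    - {"ax": 0, "ay": 0, "az": 0, "x": 0, "y": 0, "z": -0.0245, "gripper": 255}
    - {"ax": 0, "ay": 0, "az": 0, "x": 0, "y": 0, "z": -0.0245, "gripper": 255}

```text
time_s: 18.47
eef_pos: [0.5456, 0.2253, 0.0043]
ee_rot: [[0.919, 0.394, 0.001], [0.394, -0.919, 0.001], [0.002, 0.0, -1.0]]
wrist_force: [0.2, -0.0, 6.7]
opening: 0.0077
```

Request:
send_rows:
  plan:
    - {"ax": 0, "ay": 0, "az": 0, "x": 0, "y": 0, "z": 0.03, "gripper": 255}
    - {"ax": 0, "ay": 0, "az": 0, "x": 0, "y": 0, "z": 0.065, "gripper": 255}
    - {"ax": 0, "ay": 0, "az": 0, "x": 0, "y": -0.02, "z": 0.095, "gripper": 255}
    - {"ax": 0, "ay": 0, "az": -4, "x": 0.002, "y": -0.05, "z": 0.1, "gripper": 255}
    - {"ax": 0, "ay": 0, "az": -8, "x": 0.004, "y": -0.085, "z": 0.1, "gripper": 255}
    - {"ax": 0, "ay": 0, "az": -12, "x": 0.006, "y": -0.12, "z": 0.1, "gripper": 255}
    - {"ax": 0, "ay": 0, "az": -16, "x": 0.008, "y": -0.155, "z": 0.1, "gripper": 255}
    - {"ax": 0, "ay": 0, "az": -20, "x": 0.01, "y": -0.19, "z": 0.1, "gripper": 255}

```text
time_s: 19.13
eef_pos: [0.5547, 0.0335, 0.1035]
ee_rot: [[0.999, 0.052, 0.0], [0.052, -0.999, 0.0], [0.0, 0.0, -1.0]]
wrist_force: [-0.2, 0.5, -0.9]
opening: 0.0075
```

Request:
send_rows:
  plan:
    - {"ax": 0, "ay": 0, "az": -4, "x": 0.001, "y": -0.035, "z": 0, "gripper": 255}
    - {"ax": 0, "ay": 0, "az": -8, "x": 0.002, "y": -0.07, "z": 0, "gripper": 255}
    - {"ax": 0, "ay": 0, "az": -12, "x": 0.004, "y": -0.105, "z": 0, "gripper": 255}
    - {"ax": 0, "ay": 0, "az": -13.9, "x": 0.004, "y": -0.135, "z": 0, "gripper": 255}
    - {"ax": 0, "ay": 0, "az": -13.9, "x": 0.004, "y": -0.159, "z": 0, "gripper": 255}
    - {"ax": 0, "ay": 0, "az": -13.9, "x": 0.004, "y": -0.1595, "z": -0.02, "gripper": 255}
    - {"ax": 0, "ay": 0, "az": -13.9, "x": 0.004, "y": -0.1595, "z": -0.05, "gripper": 255}
    - {"ax": 0, "ay": 0, "az": -13.9, "x": 0.004, "y": -0.1595, "z": -0.07, "gripper": 255}

```text
time_s: 19.8
eef_pos: [0.5583, -0.1249, 0.0314]
ee_rot: [[0.982, -0.187, -0.001], [-0.187, -0.982, 0.0], [-0.001, -0.0, -1.0]]
wrist_force: [-0.3, 1.0, -1.7]
opening: 0.0076
```

Request:
send_rows:
  plan:
    - {"ax": 0, "ay": 0, "az": 0, "x": 0, "y": 0, "z": 0, "gripper": 255}
    - {"ax": 0, "ay": 0, "az": 0, "x": 0, "y": 0, "z": 0, "gripper": 255}
    - {"ax": 0, "ay": 0, "az": 0, "x": 0, "y": 0, "z": 0, "gripper": 255}

```text
time_s: 20.05
eef_pos: [0.5596, -0.1245, 0.0349]
ee_rot: [[0.983, -0.186, 0.001], [-0.186, -0.983, -0.0], [0.001, 0.0, -1.0]]
wrist_force: [-0.0, -0.6, -0.4]
opening: 0.0073
```

Request:
send_rows:
  plan:
    - {"ax": 0, "ay": 0, "az": 0, "x": 0, "y": 0, "z": -0.014, "gripper": 255}
    - {"ax": 0, "ay": 0, "az": 0, "x": 0, "y": 0, "z": -0.023, "gripper": 255}
    - {"ax": 0, "ay": 0, "az": 0, "x": 0, "y": 0, "z": -0.026, "gripper": 255}
    - {"ax": 0, "ay": 0, "az": 0, "x": 0, "y": 0, "z": -0.026, "gripper": 255}
    - {"ax": 0, "ay": 0, "az": 0, "x": 0, "y": 0, "z": -0.026, "gripper": 200}
    - {"ax": 0, "ay": 0, "az": 0, "x": 0, "y": 0, "z": -0.026, "gripper": 175}
    - {"ax": 0, "ay": 0, "az": 0, "x": 0, "y": 0, "z": -0.026, "gripper": 175}
    - {"ax": 0, "ay": 0, "az": 0, "x": 0, "y": 0, "z": -0.026, "gripper": 175}

```text
time_s: 20.72
eef_pos: [0.5596, -0.1246, 0.0083]
ee_rot: [[0.983, -0.186, 0.002], [-0.186, -0.983, -0.001], [0.002, 0.0, -1.0]]
wrist_force: [0.6, -1.5, 8.1]
opening: 0.0277
```

Request:
send_rows:
  plan:
    - {"ax": 0, "ay": 0, "az": 0, "x": 0, "y": 0, "z": 0.03, "gripper": 175}
    - {"ax": 0, "ay": 0, "az": 0, "x": 0, "y": 0, "z": 0.065, "gripper": 175}
    - {"ax": 0, "ay": 0, "az": 0, "x": 0, "y": 0, "z": 0.1, "gripper": 70}
    - {"ax": 0, "ay": 0, "az": 0, "x": -0.015, "y": 0.037, "z": 0.11, "gripper": 70}
    - {"ax": 0, "ay": 0, "az": 0, "x": -0.03, "y": 0.072, "z": 0.11, "gripper": 70}
    - {"ax": 0, "ay": 0, "az": 0, "x": -0.045, "y": 0.107, "z": 0.11, "gripper": 70}
    - {"ax": 0, "ay": 0, "az": 0, "x": -0.06, "y": 0.142, "z": 0.11, "gripper": 70}
    - {"ax": 0, "ay": 0, "az": 0, "x": -0.075, "y": 0.177, "z": 0.11, "gripper": 70}

```text
time_s: 21.38
eef_pos: [0.483, 0.0539, 0.1174]
ee_rot: [[0.983, -0.186, 0.0], [-0.186, -0.983, 0.0], [0.0, -0.0, -1.0]]
wrist_force: [1.3, 0.8, 1.0]
opening: 0.0642
```

Request:
send_rows:
  plan:
    - {"ax": 0, "ay": 0, "az": 0, "x": -0.013, "y": 0.035, "z": 0, "gripper": 70}
    - {"ax": 0, "ay": 0, "az": 0, "x": -0.026, "y": 0.07, "z": 0, "gripper": 70}
    - {"ax": 0, "ay": 0, "az": 0, "x": -0.04, "y": 0.105, "z": 0, "gripper": 70}
    - {"ax": 0, "ay": 0, "az": 0, "x": -0.055, "y": 0.14, "z": 0, "gripper": 70}
    - {"ax": 0, "ay": 0, "az": 0, "x": -0.055, "y": 0.174, "z": 0, "gripper": 70}
    - {"ax": 0, "ay": 0, "az": 0, "x": -0.055, "y": 0.174, "z": 0, "gripper": 70}
    - {"ax": 0, "ay": 0, "az": 0, "x": -0.055, "y": 0.174, "z": 0, "gripper": 70}

```text
time_s: 21.97
eef_pos: [0.4285, 0.2278, 0.1172]
ee_rot: [[0.983, -0.183, -0.0], [-0.183, -0.983, -0.0], [-0.0, 0.0, -1.0]]
wrist_force: [0.4, -0.2, 0.8]
opening: 0.0676
```

```bash
python3 - <<'E'
from h import *
im=imaging.camera("top");cv2.imwrite("pics/top3.png",im[:,:,::-1]);crop("top",im,285,145,190,150,4,.6,"pics/t3.png")
s=sensors.state();print(s['time_s'],s['eef_pos'],s['opening'])
E
```

```text
22.0167 [0.4288 0.2268 0.1172] 0.06727509808428989
```

View pics/t3.png

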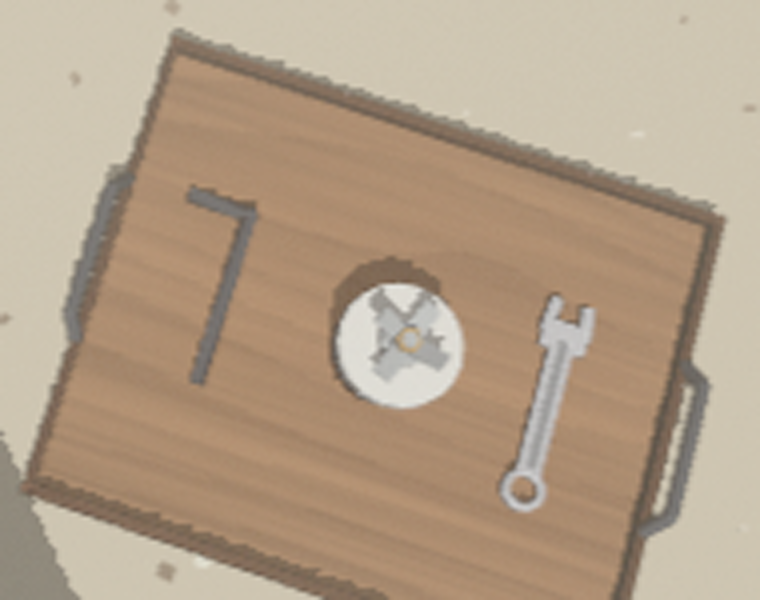

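Hex key left, collar and blade in the middle, spanner right, all parallel to the short sides. Now the jar.

Request:
send_rows:
  force: 20
  plan:
    - {"ax": 0, "ay": 0, "az": 0, "x": 0.0005, "y": 0, "z": -0.03, "gripper": 70}
    - {"ax": 0, "ay": 0, "az": 0, "x": 0.0005, "y": 0, "z": -0.06, "gripper": 70}
    - {"ax": 0, "ay": 0, "az": 0, "x": 0.0005, "y": 0, "z": -0.085, "gripper": 70}
    - {"ax": 0, "ay": 0, "az": 0, "x": 0.0005, "y": 0, "z": -0.102, "gripper": 70}
    - {"ax": 0, "ay": 0, "az": 0, "x": 0.0005, "y": 0, "z": -0.102, "gripper": 70}
    - {"ax": 0, "ay": 0, "az": 0, "x": 0.0005, "y": 0, "z": -0.102, "gripper": 70}

```text
time_s: 22.52
eef_pos: [0.4295, 0.2255, 0.0154]
ee_rot: [[0.982, -0.187, -0.001], [-0.187, -0.982, -0.001], [-0.001, 0.001, -1.0]]
wrist_force: [-0.3, 0.4, -0.5]
opening: 0.0675
```

Request:
send_rows:
  force: 20
  plan:
    - {"ax": 0, "ay": 0, "az": 0, "x": 0, "y": 0, "z": 0, "gripper": 120}
    - {"ax": 0, "ay": 0, "az": 0, "x": 0, "y": 0, "z": 0, "gripper": 180}
    - {"ax": 0, "ay": 0, "az": 0, "x": 0, "y": 0, "z": 0, "gripper": 180}
    - {"ax": 0, "ay": 0, "az": 0, "x": 0, "y": 0, "z": 0, "gripper": 180}
    - {"ax": 0, "ay": 0, "az": 0, "x": 0, "y": 0, "z": 0, "gripper": 180}
    - {"ax": 0, "ay": 0, "az": 0, "x": 0, "y": 0, "z": 0, "gripper": 180}

```text
time_s: 23.02
eef_pos: [0.4301, 0.2267, 0.0167]
ee_rot: [[0.983, -0.186, 0.002], [-0.186, -0.983, 0.0], [0.002, -0.001, -1.0]]
wrist_force: [-0.5, -3.7, 7.1]
opening: 0.0486
```

```bash
python3 - <<'E'
from h import *
im=cv2.imread("pics/top3.png")[:,:,::-1].copy()
hsv=cv2.cvtColor(im,cv2.COLOR_RGB2HSV).astype(int);S=hsv[:,:,1];V=hsv[:,:,2]
m=(S<60).astype(np.uint8)
w=np.zeros_like(m);w[190:275,315:440]=m[190:275,315:440]
w=(cv2.resize(w*255,None,fx=4,fy=4)>127).astype(np.uint8)
C=np.array([543.,-210.]);a=np.radians(-10.7);X=np.array([np.cos(a),np.sin(a)]);Y=np.array([-X[1],X[0]])
cs,_=cv2.findContours(w,0,cv2.CHAIN_APPROX_NONE)
for c in sorted(cs,key=cv2.contourArea)[-3:]:
    p=(c[:,0]-1.5)/4;col=p[:,0].mean();z=.012 if abs(col-385)>15 else .037
    g=ground("top",p,z)[:,:2]*1000-C;g=np.c_[g@X,g@Y]
    r=cv2.minAreaRect(g.astype(np.float32));print(np.round(p.mean(0)),r,'bbox',g.min(0),g.max(0))
E
```

```text
[340. 213.] ((7.040283203125, 87.98770904541016), (105.07784271240234, 35.78947448730469), 18.423063278198242) bbox [-48.2994  82.0109] [ 52.9669 119.9669]
[422. 244.] ((1.1012191772460938, -90.5688705444336), (116.15196990966797, 28.215486526489258), 0.9191224575042725) bbox [ -57.001 -104.041] [ 59.0385 -75.7886]
[384. 231.] ((0.5731735229492188, -3.420654296875), (64.12309265136719, 64.9153823852539), 16.06853485107422) bbox [-32.4235 -36.8552] [33.5056 29.5835]
```

Request:
send_rows:
  plan:
    - {"ax": 0, "ay": 0, "az": 0, "x": 0, "y": 0, "z": 0.03, "gripper": 180}
    - {"ax": 0, "ay": 0, "az": 0, "x": 0, "y": 0, "z": 0.065, "gripper": 180}
    - {"ax": 0, "ay": 0, "az": 0, "x": 0, "y": 0, "z": 0.1, "gripper": 180}
    - {"ax": 0, "ay": 0, "az": 0, "x": 0.014, "y": -0.034, "z": 0.1, "gripper": 180}
    - {"ax": 0, "ay": 0, "az": 0, "x": 0.028, "y": -0.068, "z": 0.1, "gripper": 180}
    - {"ax": 0, "ay": 0, "az": 0, "x": 0.042, "y": -0.102, "z": 0.1, "gripper": 180}
    - {"ax": 0, "ay": 0, "az": 0, "x": 0.056, "y": -0.136, "z": 0.1, "gripper": 180}
    - {"ax": 0, "ay": 0, "az": 0, "x": 0.07, "y": -0.17, "z": 0.1, "gripper": 180}

```text
time_s: 23.68
eef_pos: [0.4998, 0.055, 0.1161]
ee_rot: [[0.983, -0.185, 0.001], [-0.185, -0.983, 0.0], [0.001, -0.0, -1.0]]
wrist_force: [0.3, 0.1, -0.8]
opening: 0.0488
```

Request:
send_rows:
  plan:
    - {"ax": 0, "ay": 0, "az": 0, "x": 0.014, "y": -0.035, "z": 0, "gripper": 180}
    - {"ax": 0, "ay": 0, "az": 0, "x": 0.028, "y": -0.07, "z": 0, "gripper": 180}
    - {"ax": 0, "ay": 0, "az": 0, "x": 0.042, "y": -0.105, "z": 0, "gripper": 180}
    - {"ax": 0, "ay": 0, "az": 0, "x": 0.056, "y": -0.14, "z": 0, "gripper": 180}
    - {"ax": 0, "ay": 0, "az": 0, "x": 0.07, "y": -0.175, "z": 0, "gripper": 180}
    - {"ax": 0, "ay": 0, "az": 0, "x": 0.085, "y": -0.21, "z": 0, "gripper": 180}
    - {"ax": 0, "ay": 0, "az": 0, "x": 0.1, "y": -0.244, "z": 0, "gripper": 180}
    - {"ax": 0, "ay": 0, "az": 0, "x": 0.118, "y": -0.272, "z": 0, "gripper": 180}

```text
time_s: 24.35
eef_pos: [0.6177, -0.2179, 0.1158]
ee_rot: [[0.982, -0.187, 0.0], [-0.187, -0.982, -0.0], [0.0, 0.0, -1.0]]
wrist_force: [0.8, -0.6, 0.2]
opening: 0.0484
```

Request:
send_rows:
  plan:
    - {"ax": 0, "ay": 0, "az": 0, "x": 0, "y": -0.0095, "z": 0, "gripper": 180}
    - {"ax": 0, "ay": 0, "az": 0, "x": 0, "y": -0.0095, "z": 0, "gripper": 180}
    - {"ax": 0, "ay": 0, "az": 0, "x": 0, "y": -0.0095, "z": -0.02, "gripper": 180}
    - {"ax": 0, "ay": 0, "az": 0, "x": 0, "y": -0.0095, "z": -0.045, "gripper": 180}
    - {"ax": 0, "ay": 0, "az": 0, "x": 0, "y": -0.0095, "z": -0.07, "gripper": 180}
    - {"ax": 0, "ay": 0, "az": 0, "x": 0, "y": -0.0095, "z": -0.07, "gripper": 180}
    - {"ax": 0, "ay": 0, "az": 0, "x": 0, "y": -0.0095, "z": -0.07, "gripper": 180}
    - {"ax": 0, "ay": 0, "az": 0, "x": 0, "y": -0.0095, "z": -0.07, "gripper": 180}

```text
time_s: 25.02
eef_pos: [0.618, -0.2245, 0.0475]
ee_rot: [[0.983, -0.185, 0.001], [-0.185, -0.983, -0.001], [0.002, 0.0, -1.0]]
wrist_force: [-0.1, 0.0, -0.5]
opening: 0.0484
```

Place TCP z = .0167 + .004 ≈ .0207.

Request:
send_rows:
  plan:
    - {"ax": 0, "ay": 0, "az": 0, "x": 0, "y": 0, "z": -0.012, "gripper": 180}
    - {"ax": 0, "ay": 0, "az": 0, "x": 0, "y": 0, "z": -0.022, "gripper": 180}
    - {"ax": 0, "ay": 0, "az": 0, "x": 0, "y": 0, "z": -0.026, "gripper": 180}
    - {"ax": 0, "ay": 0, "az": 0, "x": 0, "y": 0, "z": -0.0263, "gripper": 180}
    - {"ax": 0, "ay": 0, "az": 0, "x": 0, "y": 0, "z": -0.0263, "gripper": 180}
    - {"ax": 0, "ay": 0, "az": 0, "x": 0, "y": 0, "z": -0.0263, "gripper": 180}

```text
time_s: 25.52
eef_pos: [0.6175, -0.2249, 0.0191]
ee_rot: [[0.983, -0.186, 0.0], [-0.186, -0.983, 0.0], [0.0, -0.0, -1.0]]
wrist_force: [0.9, 0.2, 0.3]
opening: 0.0485
```

Request:
send_rows:
  plan:
    - {"ax": 0, "ay": 0, "az": 0, "x": 0, "y": 0, "z": -0.0003, "gripper": 110}
    - {"ax": 0, "ay": 0, "az": 0, "x": 0, "y": 0, "z": -0.0003, "gripper": 80}
    - {"ax": 0, "ay": 0, "az": 0, "x": 0, "y": 0, "z": -0.0003, "gripper": 80}
    - {"ax": 0, "ay": 0, "az": 0, "x": 0, "y": 0, "z": -0.0003, "gripper": 80}
    - {"ax": 0, "ay": 0, "az": 0, "x": 0, "y": 0, "z": -0.0003, "gripper": 80}
    - {"ax": 0, "ay": 0, "az": 0, "x": 0, "y": 0, "z": 0.03, "gripper": 80}
    - {"ax": 0, "ay": 0, "az": 0, "x": 0, "y": 0, "z": 0.065, "gripper": 80}
    - {"ax": 0, "ay": 0, "az": 0, "x": 0, "y": 0, "z": 0.1, "gripper": 80}

```text
time_s: 26.18
eef_pos: [0.6169, -0.2247, 0.1199]
ee_rot: [[0.983, -0.186, -0.001], [-0.186, -0.983, 0.001], [-0.002, -0.0, -1.0]]
wrist_force: [0.3, -1.1, 0.9]
opening: 0.0638
```

Request:
send_rows:
  plan:
    - {"ax": 0, "ay": 0, "az": 0, "x": -0.02, "y": 0.035, "z": 0.01, "gripper": 80}
    - {"ax": 0, "ay": 0, "az": 0, "x": -0.04, "y": 0.07, "z": 0.02, "gripper": 80}
    - {"ax": 0, "ay": 0, "az": 0, "x": -0.06, "y": 0.105, "z": 0.03, "gripper": 80}
    - {"ax": 0, "ay": 0, "az": 0, "x": -0.08, "y": 0.14, "z": 0.04, "gripper": 80}
    - {"ax": 0, "ay": 0, "az": 0, "x": -0.1, "y": 0.175, "z": 0.05, "gripper": 80}
    - {"ax": 0, "ay": 0, "az": 0, "x": -0.12, "y": 0.21, "z": 0.05, "gripper": 80}
    - {"ax": 0, "ay": 0, "az": 0, "x": -0.14, "y": 0.245, "z": 0.05, "gripper": 80}
    - {"ax": 0, "ay": 0, "az": 0, "x": -0.15, "y": 0.28, "z": 0.05, "gripper": 80}

```text
time_s: 26.85
eef_pos: [0.4656, 0.0563, 0.1698]
ee_rot: [[0.982, -0.186, 0.001], [-0.186, -0.982, 0.0], [0.001, -0.0, -1.0]]
wrist_force: [0.6, 0.1, 0.3]
opening: 0.0637
```

Request:
send_rows:
  plan:
    - {"ax": 0, "ay": 0, "az": 0, "x": -0.02, "y": 0.035, "z": 0.02, "gripper": 80}
    - {"ax": 0, "ay": 0, "az": 0, "x": -0.04, "y": 0.07, "z": 0.03, "gripper": 80}
    - {"ax": 0, "ay": 0, "az": 0, "x": -0.05, "y": 0.105, "z": 0.03, "gripper": 80}
    - {"ax": 0, "ay": 0, "az": 0, "x": -0.05, "y": 0.14, "z": 0.03, "gripper": 80}
    - {"ax": 0, "ay": 0, "az": 0, "x": -0.05, "y": 0.175, "z": 0.03, "gripper": 80}
    - {"ax": 0, "ay": 0, "az": 0, "x": -0.05, "y": 0.21, "z": 0.03, "gripper": 80}
    - {"ax": 0, "ay": 0, "az": 0, "x": -0.05, "y": 0.24, "z": 0.03, "gripper": 80}
    - {"ax": 0, "ay": 0, "az": 0, "x": -0.05, "y": 0.24, "z": 0.03, "gripper": 80}

```text
time_s: 27.52
eef_pos: [0.4168, 0.2989, 0.1989]
ee_rot: [[0.983, -0.183, -0.001], [-0.183, -0.983, 0.001], [-0.001, -0.0, -1.0]]
wrist_force: [0.6, 0.5, 0.2]
opening: 0.0637
```

```bash
python3 - <<'E'
from h import *
im=imaging.camera("top");cv2.imwrite("pics/top4.png",im[:,:,::-1]);crop("top",im,255,85,220,230,2,.7,"pics/a.png")
s=imaging.camera("side");crop("side",s,180,140,210,195,2,.8,"pics/b.png")
a,b=[cv2.imread(f"pics/{k}.png") for k in"ab"];h=min(len(a),len(b));cv2.imwrite("pics/ab4.png",cv2.resize(np.hstack([cv2.resize(a,None,fx=h/len(a),fy=h/len(a))[:h],b[:h]]),(800,400)))
hsv=cv2.cvtColor(im,cv2.COLOR_RGB2HSV).astype(int)
w=np.zeros((420,560),np.uint8);B=(slice(170,235),slice(360,420));w[B]=(hsv[:,:,1][B]>160)*255
w=(cv2.resize(w,None,fx=4,fy=4)>127).astype(np.uint8)
c=max(cv2.findContours(w,0,1)[0],key=cv2.contourArea);M=cv2.moments(cv2.convexHull(c));q=(np.array([M['m10'],M['m01']])/M['m00']-1.5)/4
g=ground("top",[q],.0565)[0]*1000;print(q,g, cv2.boundingRect(c))
C=np.array([543.,-210.]);a=np.radians(-10.7);X=np.array([np.cos(a),np.sin(a)]);Y=np.array([-X[1],X[0]]);print('jar tray',(g[:2]-C)@X,(g[:2]-C)@Y)
d=np.abs(im.astype(int)-cv2.imread("pics/top0.png")[:,:,::-1]).max(2)
for n,(x0,y0,x1,y1) in dict(mug=(262,85,322,145),cap=(192,248,230,285),spoon=(258,250,290,320)).items(): print(n,d[y0:y1,x0:x1].mean(),(d[y0:y1,x0:x1]>40).sum())
s=sensors.state();print(s['time_s'],s['eef_pos'])
E
```

```text
[396.8294 194.7591] [ 616.7405 -226.79     56.5   ] (1540, 732, 100, 96)
jar tray 75.57575473990948 -2.8069461610804107
mug 5.417777777777777 0
cap 17.748221906116644 334
spoon 4.687946428571428 42
27.6167 [0.4171 0.2957 0.1989]
```

View pics/ab4.png

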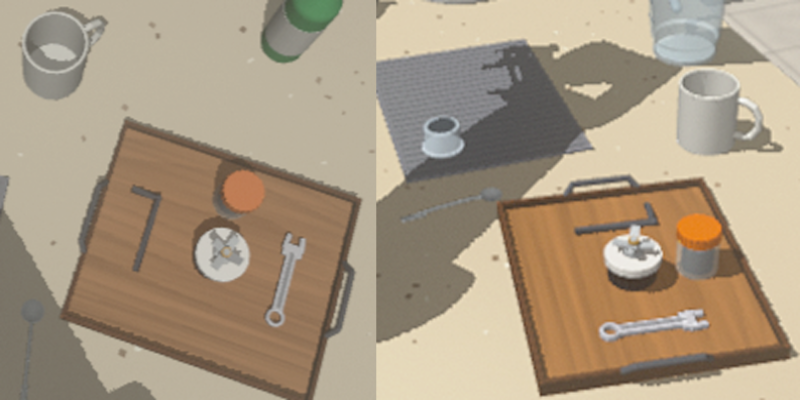

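```bash
python3 -c "
from cell import manip
print(manip.job_done())"
```

```text
the job is handed in; nothing more can be done
None
```

The layout is done and handed in at about 27.6 s of the 128 s. The collar was placed first, then the blade unit, spanner, hex key and jar, and the arm is clear of everything.

**Final camera checks** (tray frame, mm; the tray centre itself is only known to about 2 mm):

| Part | Measured x, y | Asked x, y |
|---|---|---|
| Blade unit on the collar | about 0.6, −3.4 | 0, 0 |
| Spanner | about 1, −90.5 | 0, −88 |
| Hex key | about 2, +86 | 0, +88 |
| Jar | about 75.6, −2.8 | +76, 0 |

- **Seating and direction:** the blade unit sits level, blades up. The spanner is within about 1° of the tray's short sides by measurement. The hex key looks parallel in the picture but was not measured.
- **Disagreement:** everything reads about 2–3 mm to the right of where it should be. My two measurements of the tray centre also differ by about 2 mm in that direction, so I did not correct it.
- **Bystanders:** the mug is unchanged. The filler cap's image changed noticeably and the teaspoon's slightly. I put this down to the arm's moving shadow; both look in place in the last pictures, but I did not re-measure them.
- **Jar from the side camera:** its early reading differed from the top camera's by about 7 mm. I used the top camera's, and the grasp was clean.

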